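Scrape the soldering jig clean and set a keyed connector to its mark

ROBOT

A 6-joint arm with a two-finger parallel gripper is mounted at the origin on the work surface. World frame = base frame: x ahead of the robot, y to its left, z up, the work surface at z = 0. Lengths are in m, angles in rad, forces in N, time in s.
With the tool pointing down it reaches from about 0.25 to 0.775 m from the base axis. Payload 4 kg.
Tool frame: the origin (TCP) lies on the centre line of the jaws, within the pads' length; the fingertips stand 14 mm ahead of it and the grasp point (between the pads) lies 5 mm behind it (robot.tcp_to_tips is the distance from the TCP to the fingertips, in m); z points along the fingers, y is the line along which they close (so a half turn about z gives the same grasp; the last joint's range is limited). The gripper opens to 94 mm and grips with 3 to 60 N. Pads are 16 mm wide; open, the fingers measure 119 mm over their backs; the gripper's body (75 mm by 177 mm) begins 78 mm behind the grasp point.
Start: joints at [-1.42, 0.087, 1.371, -0, 1.684, -0.103], TCP at [0.138, -0.532, 0.22] pointing down, gripper open.
Joint ranges: [-3.1, 3.1], [-0.76, 2.03], [0.27, 2.55], [-1.08, 4.22], [0.17, 2.65], [-2.57, 2.57]. Speed limits (rad/s): [2.79, 2.79, 3.14, 3.14, 3.14, 3.14].

INTERFACE

Orientations are given as [roll, pitch, yaw] about the fixed x, y, z axes, in that order (R = Rz(yaw) Ry(pitch) Rx(roll)).
In Python, from bench import robot gives the robot as it stands.
- The arm moves only by the tool carry_out, never from a script. Its argument "increments" is a list of rows, each a list of 3 entries, a list of its own where there are three numbers: the closure in counts, from 0 (fully open) to 255 (shut), then the shift along the tool's x, y, z in mm, then the turn about the tool's z in degrees. In form: [[fingers, [dx, dy, dz], twist], ...]. A call has 1 to 8 rows; each row shifts and turns the commanded pose from where the row before left it, along the tool's axes as they then stand; what a row does not reach is not made up. A row lasts 1/10 s, in which the tool goes at most 50 mm and 8.59 degrees, less where a joint would pass 70% of its speed; a pose out of reach is approached as far as the arm can. A call with a gripper value outside its range is refused whole. The fingers move at their own pace and stop on an object; the grip force is fixed at half the most. Time passes only in rows, so rows that do not move let the fingers close. It gives the time, the measured TCP pose, the force, the opening and the grip force at its end, in the units of the state.
- robot.get_obs(): the state, without advancing time (a new reading comes with each control period).
- robot.snapshot(name): name is "scene" or "top" or "wrist"; returns the picture (384x512x3 uint8, blue, green, red); there is no depth.
- robot.get_calibration(name): a dict with "vfov" (degrees; the focal length in pixels is half the picture's height over the tangent of half this angle, whatever the lens; pixels are square), "cx", "cy" (the principal point, pixels), "T" (4x4, takes a point from camera to world coordinates). Camera axes: x right, y down, z forward; pixel columns grow to the right and rows downward; lengths in m; the calibration is good to about 2 mm. A picture is of the moment at which its call begins: read the wrist's pose just before it. get_calibration takes no time and is no camera call; for the wrist camera it gives the pose at the moment of the call.
- robot.close_job(): hands the job in; it is judged then, once.
The state is a dict: "time": time; "joint_positions": joint angles; "qvel": joint speeds; "joint_torque": joint torques, N m; "tool_pos": TCP position; "ee_rot": TCP orientation; "wrist_force": force on the tool from outside, world axes, zero at the start; "wrist_torque": the same for the moment, N m; "width": finger opening in m; "finger_force": force on a finger pad.
Only numpy, scipy, OpenCV 4.12 (cv2) and the standard library are available. Lean on these libraries where they do the work, as an engineer would, in place of code of your own. Each camera call takes 0.05 s, during which the arm holds its last target. There are 200 camera calls.

TASK

Take the scraper block from its caddy, scrape all four solder lumps off the jig's plate into the catch tray at its end (with the scraper, not with the fingers), and stand the scraper upright back in its caddy. Then stand the round metal connector centred on the tan disc on the plate, turned so that its tab faces straight at the printed arrow; set it down gently, never let it drop. Leave the flux tin, the solder spool and the wool tin alone.

Things in the scene. Friction and masses are not known exactly. Their poses are not given: they have to be found in the camera images.
- jig: fixed soldering jig: dark steel plate on a grey block, top 150 x 170 mm (x by y), flat top 35 mm above its underside; origin at the centre of the underside. An open aluminium catch tray adjoins the plate's -y end. The jig may stand turned by up to 20 degrees. It and all the other things stand on a blue bench mat 4 mm thick
- tray_in (a point): centre of the catch tray's floor, axes as the jig's; inside 144 mm (x) by 75 mm (y), it begins right at the plate's -y edge; floor 4 mm and its three outer walls 20 mm above the jig's underside, so 15 mm lower than the plate's top
- pad: flat tan disc, 62 mm across, printed on the plate (no thickness to feel), with a white triangular arrow, 20 mm long and 24 mm wide, printed outside it; origin at the disc's centre on the plate's top; +x points from the centre towards the arrow
- mark (a point): tip of the printed arrow, 43 mm from the disc's centre along the pad's +x; the arrow points at the disc's centre
- scraper: scraper block of brown wood with a steel foot, 90 mm long (x), 65 mm tall; lower part (up to 22 mm) 26 mm thick (y), the grip above it 60 mm long and 22 mm thick; about 0.15 kg; origin at the centre of its underside, z up. It starts standing upright in the caddy
- caddy: fixed low grey plastic tray, 122 x 60 mm outside (x by y), 14 mm tall, walls and floor 4 mm thick; origin at the centre of its underside. It is on the left or on the right of the jig, the connector on the other side
- connector: round bare-metal connector shell standing upright: can 40 mm across and 45 mm tall on a flange 52 mm across and 5 mm thick; one flat tab, 12 mm wide and 5 mm thick, sticks out of the flange along +x to 39 mm from the axis; about 0.12 kg; origin at the centre of its underside, z up
- connector_tab (a point): outer end of the connector's tab
- flux_tin: bystander: flat round metal tin, 62 mm across, 24 mm tall; origin at its underside
- spool: bystander: solder spool standing on end, 52 mm across, 38 mm tall; origin at its underside
- wool_tin: bystander: round dark tin of brass wool, 64 mm across, 49 mm tall; origin at its underside
- lump0: loose lump of old solder lying on the plate, about 13 x 12 x 10 mm, 10 g; origin at its middle
- lump1: loose lump of old solder lying on the plate, about 13 x 12 x 10 mm, 10 g; origin at its middle
- lump2: loose lump of old solder lying on the plate, about 13 x 12 x 10 mm, 10 g; origin at its middle
- lump3: loose lump of old solder lying on the plate, about 13 x 12 x 10 mm, 10 g; origin at its middle
There are look-alikes about, which are no part of the job. Several things have the shape of the scraper; the one meant has the colours described above.

How it is judged:
On the way, in this order (a step that is already met when the one before it is completed fails the run):
1. the scraper is down on the plate (its foot less than 8 mm above it) (x of scraper in the frame of jig between -0.075 and 0.075 m and y of scraper in the frame of jig between -0.1 and 0.1 m and z of scraper in the frame of jig between 0.03 and 0.043 m), for 0.1 s.
2. all four lumps lie in the catch tray (x of lump0 in the frame of tray_in between -0.075 and 0.075 m and y of lump0 in the frame of tray_in between -0.042 and 0.042 m and z of lump0 in the frame of tray_in between -0.01 and 0.02 m and x of lump1 in the frame of tray_in between -0.075 and 0.075 m and y of lump1 in the frame of tray_in between -0.042 and 0.042 m and z of lump1 in the frame of tray_in between -0.01 and 0.02 m and x of lump2 in the frame of tray_in between -0.075 and 0.075 m and y of lump2 in the frame of tray_in between -0.042 and 0.042 m and z of lump2 in the frame of tray_in between -0.01 and 0.02 m and x of lump3 in the frame of tray_in between -0.075 and 0.075 m and y of lump3 in the frame of tray_in between -0.042 and 0.042 m and z of lump3 in the frame of tray_in between -0.01 and 0.02 m), for 0.2 s.
3. the scraper stands upright in its caddy, released (x of scraper in the frame of caddy between -0.02 and 0.02 m and y of scraper in the frame of caddy between -0.02 and 0.02 m and z of scraper in the frame of caddy between 0 and 0.009 m and angle between scraper's own z axis and vertical below 0.08 rad and linear speed of scraper below 0.02 m/s and contact force between the fingers and scraper below 0.1 N), for 0.2 s.
4. the connector stands upright on the disc, tab to the arrow, released (horizontal distance between connector and pad below 0.007 m and z of connector in the frame of jig between 0.031 and 0.039 m and angle between connector's own z axis and vertical below 0.06 rad and angle between the x axis of connector and the x axis of pad, either way round below 0.17 rad and x of connector_tab in the frame of pad above 0.02 m and linear speed of connector below 0.02 m/s and contact force between the fingers and connector below 0.1 N), for 0.2 s.
At the end, for the whole second after the job is handed in: all four lumps in the catch tray; the scraper upright on the caddy's floor, at rest; the connector upright on the plate, at rest, its axis within 7 mm of the disc's centre and its tab within 0.17 rad (10 degrees) of the direction of the arrow (all of step 2 and x of scraper in the frame of caddy between -0.02 and 0.02 m and y of scraper in the frame of caddy between -0.02 and 0.02 m and z of scraper in the frame of caddy between 0 and 0.009 m and angle between scraper's own z axis and vertical below 0.08 rad and linear speed of each of scraper, connector below 0.02 m/s and horizontal distance between connector and pad below 0.007 m and z of connector in the frame of jig between 0.031 and 0.039 m and angle between connector's own z axis and vertical below 0.06 rad and angle between the x axis of connector and the x axis of pad, either way round below 0.17 rad and x of connector_tab in the frame of pad above 0.02 m); the robot touches nothing.
It fails at once if a finger pushes a lump (contact force between the fingers and lump0 above 0.3 N or contact force between the fingers and lump1 above 0.3 N or contact force between the fingers and lump2 above 0.3 N or contact force between the fingers and lump3 above 0.3 N).
It fails at once if the connector is dropped or knocked (faster than 0.4 m/s with no finger on it) (linear speed of connector above 0.4 m/s and contact force between the fingers and connector below 0.1 N).
It fails at once if the connector is tipped over (angle between connector's own z axis and vertical above 0.8 rad).
It fails at once if a bystander is moved more than 20 mm (distance of any of flux_tin, spool, wool_tin from where it was at the start of the episode above 0.02 m).
It also fails if it takes over 64 s, if anything falls off the work surface, if the arm or the gripper's body presses on something with over 40 N, if the wrist force passes 120 N, or if a joint passes its speed limit or range.

## Working session

There is one attempt and no reset: what is moved stays moved. The work goes in short steps, Python scripts to look and compute and a tool call to move; the robot and the scene stay as the last step left them, time stands still between calls to the robot, and variables do not carry over. Pictures are saved under pics/ and viewed, at most 10 in all, crops included, and the job is handed in when it is done.

Besides the shell and the picture viewer there is one more tool, called after "Call:" as name(argument=value, ...), one argument or row to a line, values as JSON. carry_out: Moves the arm, as the interface text tells. Its arguments: {"type":"object","properties":{"increments":{"type":"array","items":{"type":"array"}}},"required":["increments"]}

```bash
ls; mkdir -p pics; python3 - <<'E'
from bench import robot
import cv2,numpy as np
o=robot.get_obs();print(o['time'],o['tool_pos'],o['ee_rot'],o['width'])
for n in("scene","top"):
    c=robot.get_calibration(n);im=robot.snapshot(n);np.save(f'pics/{n}0.npy',im)
    cv2.imwrite(f'pics/{n}0.png',cv2.resize(im,(800,600)) if n=="top" else im);print(n,c)
E
```

```text
pics
0.0 [ 0.1380021  -0.53187     0.21833114] [-3.13943987e+00 -2.01736362e-04  2.53807847e-01] 0.09362947292768346
scene {'vfov': 47.96832703285636, 'cx': 254.0483345849927, 'cy': 187.78701721233554, 'T': array([[ 0.07941929,  0.60727339, -0.79051351,  1.53517484],
       [ 0.99672173, -0.0606587 ,  0.053538  , -0.18963086],
       [-0.01543932, -0.79217394, -0.61010005,  0.82994195],
       [ 0.        ,  0.        ,  0.        ,  1.        ]])}
top {'vfov': 54.7644362173547, 'cx': 250.13682514446015, 'cy': 185.2938341441315, 'T': array([[-0.01487559, -0.98524973,  0.17047491,  0.29968676],
       [-0.99985318,  0.01610754,  0.0058457 , -0.1266937 ],
       [-0.00850541, -0.17036292, -0.98534468,  1.38308399],
       [ 0.        ,  0.        ,  0.        ,  1.        ]])}
```

View pics/top0.png

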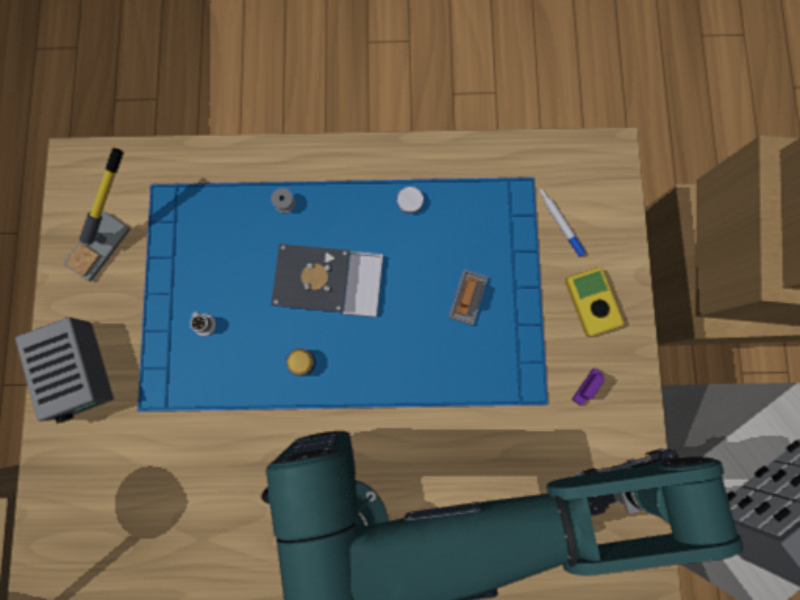

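View pics/scene0.png

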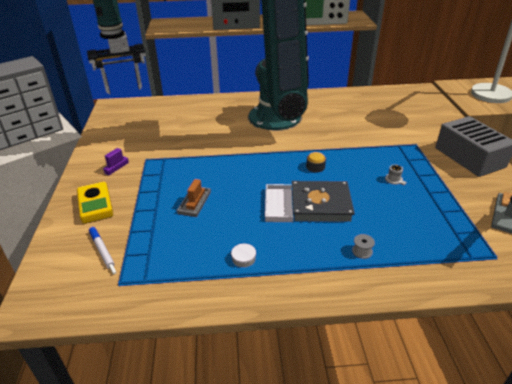

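The top view (800 px) shows the jig plate with corners near (281,245), (350,251), (343,313) and (273,305), and the tray to its right. The caddy and scraper are at (468,297), the connector at (202,323), the arrow at (329,258) and the disc at (315,277). The bystanders are at (283,200), (410,200) and (300,362). Next I'll get coarse positions, then look closer with the wrist camera.

```bash
cat > h.py <<'E'
import numpy as np,cv2
from bench import robot
from scipy.spatial.transform import Rotation as Rn
def ray(c,uv,z):
    f=192/np.tan(np.radians(c['vfov']/2));T=np.array(c['T'])
    uv=np.atleast_2d(np.array(uv,float))
    d=np.c_[(uv[:,0]-c['cx'])/f,(uv[:,1]-c['cy'])/f,np.ones(len(uv))]@T[:3,:3].T
    return T[:3,3]+d*((z-T[2,3])/d[:,2:])
def proj(c,p):
    f=192/np.tan(np.radians(c['vfov']/2));T=np.array(c['T'])
    q=(np.atleast_2d(p)-T[:3,3])@T[:3,:3]
    return np.c_[c['cx']+f*q[:,0]/q[:,2],c['cy']+f*q[:,1]/q[:,2]]
def delta(x,y,z,yaw):
    "tool-axis shift (mm) and twist (deg) to a tool-down target, tool yaw modulo 180"
    o=robot.get_obs();R=Rn.from_euler('xyz',o['ee_rot']).as_matrix()
    d=R.T@(np.array([x,y,z])-o['tool_pos'])*1000
    cy=np.arctan2(R[1,0],R[0,0]);t=np.degrees((cy-yaw+np.pi/2)%np.pi-np.pi/2)
    return np.round(d,1),round(t,1)
E
python3 - <<'E'
from h import *
c=robot.get_calibration("top")
P={'plate':([(281,245),(350,251),(343,313),(273,305)],.039),'disc':([(315,277)],.039),'arrow':([(329,258)],.039),
'caddy':([(462,269),(490,275),(474,326),(450,318)],.018),'scrtop':([(468,294)],.069),'conn':([(202,321)],.049),'spool':([(283,200)],.042),'flux':([(410,200)],.028),'wool':([(300,360)],.053)}
for k,(u,z) in P.items(): print(k,ray(c,np.array(u)*.64,z)[:,:2].round(3).tolist())
w=robot.get_calibration("wrist");o=robot.get_obs();R=Rn.from_euler('xyz',o['ee_rot']).as_matrix()
print(w['vfov'],R.T@(w['T'][:3,3]-o['tool_pos']),(R.T@w['T'][:3,:3]).round(3),R.round(3))
E
```

```text
plate [[0.645, 0.142], [0.627, -0.023], [0.478, -0.006], [0.5, 0.159]]
disc [[0.565, 0.06]]
arrow [[0.611, 0.027]]
caddy [[0.583, -0.29], [0.567, -0.357], [0.445, -0.314], [0.465, -0.258]]
scrtop [[0.514, -0.296]]
conn [[0.463, 0.321]]
spool [[0.756, 0.139]]
flux [[0.755, -0.169]]
wool [[0.37, 0.091]]
61.83083802904753 [ 0.08235058 -0.00026116 -0.1645686 ] [[-0.    -0.96  -0.281]
 [ 1.    -0.     0.   ]
 [-0.    -0.281  0.96 ]] [[ 0.968  0.251 -0.   ]
 [ 0.251 -0.968  0.002]
 [ 0.    -0.002 -1.   ]]
```

Call:
carry_out(
  increments=[
    [0, [42, -13, -4], 0],
    [0, [42, -13, -4], 0],
    [0, [42, -13, -4], 0],
    [0, [42, -13, -4], 0],
    [0, [42, -13, -4], 0],
    [0, [42, -13, -4], 0],
    [0, [42, -13, -4], 0],
    [0, [42, -13, 0], 0],
  ],
)

```text
time: 0.9
tool_pos: [0.4386, -0.3462, 0.2477]
ee_rot: [3.141, -0.0, 0.254]
wrist_force: [0.3, 0.7, -0.1]
width: 0.0941
finger_force: 0.0
```

Call:
carry_out(
  increments=[
    [0, [42, -13, 0], 0],
    [0, [42, -13, 0], 0],
    [0, [0, 0, 0], 8],
    [0, [0, 0, 0], 8],
    [0, [0, 0, 0], 8],
    [0, [0, 0, 0], 8],
    [0, [0, 0, 0], 0],
    [0, [0, 0, 0], 0],
  ],
)

```text
time: 1.7
tool_pos: [0.5119, -0.301, 0.247]
ee_rot: [-3.141, 0.001, -0.302]
wrist_force: [-0.6, 0.4, 0.6]
width: 0.0941
finger_force: 0.0
```

```bash
python3 - <<'E'
from h import *
o=robot.get_obs();print(o['time'],o['tool_pos'],o['ee_rot'])
c=robot.get_calibration("wrist");im=robot.snapshot("wrist");cv2.imwrite('pics/w1.png',im)
print(c)
E
```

```text
1.7 [ 0.51185632 -0.3010113   0.24697036] [-3.14134983e+00  8.63529464e-04 -3.01798819e-01]
{'vfov': 61.83083802904753, 'cx': 258.6987101438894, 'cy': 199.0279689476839, 'T': array([[-2.97490932e-01, -9.15975878e-01, -2.69234723e-01,
         5.90545837e-01],
       [-9.54724533e-01,  2.85552754e-01,  8.34307544e-02,
        -3.25139675e-01],
       [ 4.60158033e-04,  2.81864888e-01, -9.59453998e-01,
         4.11485975e-01],
       [ 0.00000000e+00,  0.00000000e+00,  0.00000000e+00,
         1.00000000e+00]])}
```

View pics/w1.png

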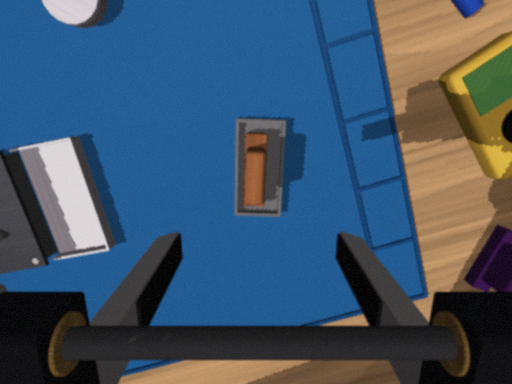

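The wrist view shows the caddy outline at (236,117), (287,118), (282,215), (236,215). The scraper's grip top is at cols 246–267, rows 148–205, and its lower step above that at rows 133–147. I'll measure it.

```bash
python3 - <<'E'
from h import *
im=cv2.imread('pics/w1.png');c=robot.get_calibration("wrist")
g=im[105:225,225:300].astype(int)
h=cv2.cvtColor(im,cv2.COLOR_BGR2HSV)
def rects(m,z,name):
    m=m.astype(np.uint8)
    cs,_=cv2.findContours(m,cv2.RETR_EXTERNAL,cv2.CHAIN_APPROX_NONE)
    for k in cs:
        if cv2.contourArea(k)>60:
            p=ray(c,k[:,0]+[0,0],z)[:,:2]*1000
            r=cv2.minAreaRect(p.astype(np.float32));print(name,z,np.round(r[0],1),np.round(r[1],1),round(r[2],1),cv2.boundingRect(k))
roi=np.zeros(im.shape[:2],bool);roi[105:228,226:298]=1
orange=roi&(h[...,0]<20)&(h[...,1]>130)&(h[...,2]>60)
print(np.unique(h[...,2][orange],return_counts=True)[0][[0,-1]])
top=orange.copy();v=h[...,2]
print(v[128:212:3,256])
for th in(140,160,175): rects(orange&(v>th),.073,th)
rects(orange,.073,'all')
blue=(h[...,0]>95)&(h[...,0]<115)&(h[...,1]>150)
rects(roi&~blue&(v>70),.018,'caddy')
# purple lookalike etc ignored
E
```

```text
[ 61 168]
[ 94  68 114 141 142 139  83  53 104 156 161 163 163 163 160 163 163 159
 159 160 161 161 156 158 155 144 126  79]
140 0.073 [ 518.5 -296.4] [16.7 55.6] 69.7 (245, 154, 18, 51)
160 0.073 [ 519.5 -296.9] [ 7.9 51. ] 69.3 (249, 155, 9, 47)
all 0.073 [ 527.8 -301.2] [22.  78.6] 70.5 (244, 133, 23, 73)
caddy 0.018 [ 517.2 -302.7] [ 61.9 124.2] 70.6 (234, 118, 53, 99)
```

Call:
carry_out(
  increments=[
    [0, [0, 0, 0], 2.2],
    [0, [4, -6, 40], 0],
    [0, [0, 0, 45], 0],
    [0, [0, 0, 45], 0],
    [0, [0, 0, 35], 0],
    [0, [0, 0, 25], 0],
    [0, [0, 0, 0], 0],
    [0, [0, 0, 0], 0],
  ],
)

```text
time: 2.55
tool_pos: [0.5178, -0.2969, 0.0577]
ee_rot: [-3.142, 0.0, -0.342]
wrist_force: [0.6, 0.0, -0.7]
width: 0.0938
finger_force: 0.0
```

Call:
carry_out(
  increments=[
    [255, [0, 0, 0], 0],
    [255, [0, 0, 0], 0],
    [255, [0, 0, 0], 0],
    [255, [0, 0, 0], 0],
    [255, [0, 0, 0], 0],
    [255, [0, 0, 0], 0],
    [255, [0, 0, 0], 0],
    [255, [0, 0, 0], 0],
  ],
)

```text
time: 3.35
tool_pos: [0.5177, -0.2968, 0.0574]
ee_rot: [3.142, 0.0, -0.343]
wrist_force: [-0.0, 0.5, -0.3]
width: 0.0333
finger_force: 0.0
```

Call:
carry_out(
  increments=[
    [255, [0, 0, 0], 0],
    [255, [0, 0, 0], 0],
    [255, [0, 0, 0], 0],
  ],
)

```text
time: 3.65
tool_pos: [0.5177, -0.2969, 0.0574]
ee_rot: [3.141, 0.0, -0.343]
wrist_force: [-0.8, 0.1, -0.2]
width: 0.0216
finger_force: 30.0
```

Call:
carry_out(
  increments=[
    [255, [0, 0, -25], 0],
    [255, [0, 0, -42], 0],
    [255, [0, 0, -42], 0],
    [255, [0, 0, -42], 0],
    [255, [0, 0, -42], 0],
    [255, [-13, -40, 0], 0],
    [255, [-13, -40, 0], 0],
    [255, [-13, -40, 0], 0],
  ],
)

```text
time: 4.45
tool_pos: [0.5211, -0.1695, 0.2502]
ee_rot: [-3.141, 0.0, -0.344]
wrist_force: [0.7, 0.5, -2.0]
width: 0.0217
finger_force: 30.0
```

Call:
carry_out(
  increments=[
    [255, [-13, -41, 0], 0],
    [255, [-13, -41, 0], 0],
    [255, [-13, -41, 0], 0],
    [255, [-13, -41, 0], 0],
    [255, [-13, -41, 0], 0],
    [255, [0, 0, 0], -6.5],
    [255, [0, 0, 0], -6.5],
    [255, [0, 0, 0], 0],
  ],
)

```text
time: 5.25
tool_pos: [0.5288, 0.0449, 0.2497]
ee_rot: [3.141, 0.001, -0.115]
wrist_force: [0.1, -0.8, -1.8]
width: 0.0217
finger_force: 30.0
```

```bash
python3 - <<'E'
from h import *
import pickle
o=robot.get_obs();print(o['time'],o['tool_pos'],o['ee_rot'],o['width'],o['wrist_force'])
c=robot.get_calibration("wrist");im=robot.snapshot("wrist");cv2.imwrite('pics/w2.png',im);pickle.dump(c,open('pics/w2.pkl','wb'))
print(proj(c,[[.563,.068,.039]]))
E
```

```text
5.25 [0.52877532 0.04490363 0.24974909] [ 3.14140291e+00  1.41349856e-03 -1.15213765e-01] 0.021688643705305995 [ 0.07930942 -0.77579171 -1.78891739]
[[235.74656422 150.27796323]]
```

View pics/w2.png

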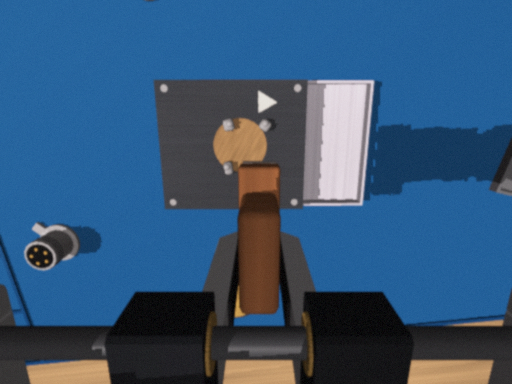

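The plate corners are at (155,81), (306,82), (303,208) and (164,208). The disc is at (240,144) and the arrow at (266,102). Lumps are at (228,125), (265,125) and (228,168); the fourth is hidden by the scraper. The connector is at (45,245).

```bash
python3 - <<'E'
from h import *
import pickle
im=cv2.imread('pics/w2.png');c=pickle.load(open('pics/w2.pkl','rb'))
h=cv2.cvtColor(im,cv2.COLOR_BGR2HSV);H,S,V=[h[...,i].astype(int) for i in range(3)]
big=lambda m:max(cv2.findContours(m.astype(np.uint8),cv2.RETR_EXTERNAL,cv2.CHAIN_APPROX_NONE)[0],key=cv2.contourArea)[:,0]
def roi(a,b,x,y):
    m=np.zeros(im.shape[:2],bool);m[b:y,a:x]=1;return m
blue=(H>95)&(H<118)&(S>140)
# plate edges by line fits: left, top, (plate/tray boundary), bottom
def edge_rows(cols,r0,r1): return [(x,next(r for r in range(r0,r1) if not blue[r,x])-.5) for x in cols]
def edge_cols(rows,c0,c1): return [(next(q for q in range(c0,c1) if not blue[r,q])-.5,r) for r in rows]
def edge_rows_b(cols,r0,r1): return [(x,next(r for r in range(r0,r1,-1) if not blue[r,x])+.5) for x in cols]
L={}
for n,p in dict(top=edge_rows(range(170,300,5),60,120),left=edge_cols(range(95,200,5),130,200)).items():
    q=ray(c,p,.039)[:,:2];v=cv2.fitLine(q.astype(np.float32),cv2.DIST_HUBER,0,1e-4,1e-4).ravel();L[n]=v;print(n,v.round(4),np.degrees(np.arctan2(v[1],v[0])).round(2))
screws=[]
for (a,b) in[(164,88),(297,88),(173,202),(294,202)]:
    m=roi(a-7,b-7,a+8,b+8)&(V>V[b-7:b+8,a-7:a+8].mean()+25)
    y,x=np.nonzero(m);screws.append((x.mean(),y.mean()))
s=ray(c,screws,.039)[:,:2];print('screws',s.round(4).tolist(),s.mean(0))
d=big(roi(200,110,280,182)&(H<25)&(S>70)&(V>60)&~roi(236,164,290,400));
q=ray(c,cv2.convexHull(d)[:,0],.039)[:,:2]
A=np.c_[2*q,np.ones(len(q))];r=np.linalg.lstsq(A,(q**2).sum(1),rcond=None)[0];print('disc',r[:2].round(4),'R',np.sqrt(r[2]+r[0]**2+r[1]**2))
t=big(roi(245,86,285,117)&(V>140)&(S<60));_,tri=cv2.minEnclosingTriangle(t[:,None].astype(np.float32))
T=ray(c,tri[:,0],.039)[:,:2];print('tri',tri[:,0].round(1).tolist(),T.round(4).tolist())
for i in range(3): print('  dist to disc',np.hypot(*(T[i]-r[:2])).round(4),'opp side',np.hypot(*(T[i-1]-T[i-2])).round(4))
ce=ray(c,t,.039)[:,:2].mean(0);print('arrow dir',np.degrees(np.arctan2(*(ce-r[:2])[::-1])).round(1))
for b in[(228,125),(265,125),(228,168)]: print('lump',ray(c,[b],.044)[0].round(4))
crop=im[60:230,140:320];cv2.imwrite('pics/w2c.png',cv2.resize(crop,None,fx=3.5,fy=3.5,interpolation=cv2.INTER_CUBIC)[:600])
cv2.imwrite('pics/w2d.png',cv2.resize(im[205:285,5:105],None,fx=6,fy=6,interpolation=cv2.INTER_CUBIC))
E
```

```text
top [0.1152 0.9933 0.6402 0.0599] 83.39
left [ 0.9934 -0.1147  0.5819  0.1556] -6.59
screws [[0.6407, 0.1381], [0.6238, -0.0091], [0.5069, 0.1535], [0.4899, 0.0062]] [0.56532559 0.07219684]
disc [0.5683 0.0627] R 0.03132321255830157
tri [[258.0, 89.80000305175781], [258.0, 113.4000015258789], [277.3999938964844, 101.69999694824219]] [[0.6265, 0.0344], [0.6013, 0.0374], [0.6114, 0.0143]]
  dist to disc 0.0647 opp side 0.0252
  dist to disc 0.0416 opp side 0.0252
  dist to disc 0.0648 opp side 0.0253
arrow dir -36.4
lump [0.5928 0.0724 0.044 ]
lump [0.588 0.031 0.044]
lump [0.5442 0.0794 0.044 ]
```

View pics/w2c.png

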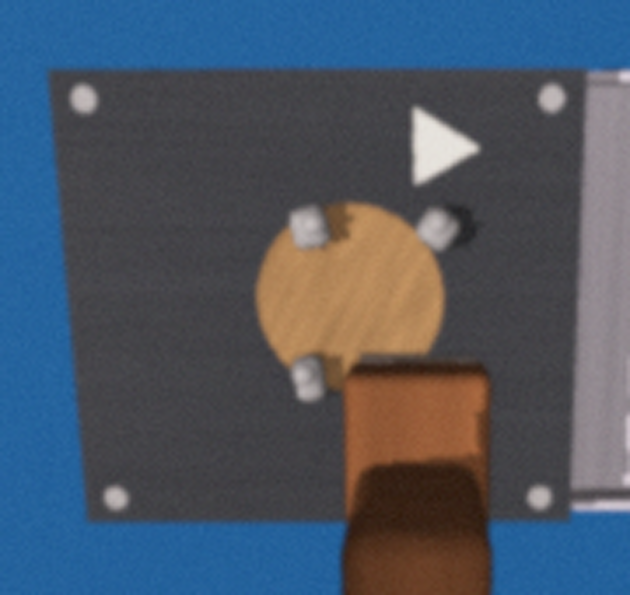

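Call:
carry_out(
  increments=[
    [255, [18, -38, 0], 0],
    [255, [18, -38, 0], 0],
    [255, [0, 0, 40], 0],
    [255, [0, 0, 45], 0],
    [255, [0, 0, 45], 0],
    [255, [0, 0, 20], 0],
    [255, [0, 0, 8], 0],
    [255, [0, 0, 0], 0],
  ],
)

```text
time: 6.1
tool_pos: [0.5733, 0.1151, 0.0917]
ee_rot: [3.141, 0.002, -0.118]
wrist_force: [0.3, 0.5, -1.3]
width: 0.0215
finger_force: 30.0
```

Call:
carry_out(
  increments=[
    [255, [0, 0, 0.5], 0],
    [255, [0, 0, 0.5], 0],
  ],
)

```text
time: 6.3
tool_pos: [0.5752, 0.1155, 0.0934]
ee_rot: [-3.141, -0.004, -0.117]
wrist_force: [-1.1, -0.3, -2.4]
width: 0.0219
finger_force: 30.0
```

Call:
carry_out(
  increments=[
    [255, [0, 0, 0], 0],
  ],
)

```text
time: 6.4
tool_pos: [0.5747, 0.1155, 0.0929]
ee_rot: [-3.141, -0.003, -0.117]
wrist_force: [0.2, -0.4, -2.0]
width: 0.0219
finger_force: 30.0
```

Call:
carry_out(
  increments=[
    [255, [0, 0, 1], 0],
    [255, [0, 0, 0], 0],
  ],
)

```text
time: 6.6
tool_pos: [0.5739, 0.1156, 0.0907]
ee_rot: [-3.142, -0.0, -0.116]
wrist_force: [-0.7, -0.1, -1.7]
width: 0.0218
finger_force: 30.0
```

Call:
carry_out(
  increments=[
    [255, [0, 0, 1], 0],
    [255, [0, 0, 0], 0],
  ],
)

```text
time: 6.8
tool_pos: [0.5736, 0.1155, 0.0892]
ee_rot: [3.141, 0.0, -0.116]
wrist_force: [-0.3, -0.6, -2.2]
width: 0.0218
finger_force: 30.0
```

Call:
carry_out(
  increments=[
    [255, [0, 0, 0.5], 0],
    [255, [0, 0, 0], 0],
  ],
)

```text
time: 7.0
tool_pos: [0.5737, 0.1156, 0.0888]
ee_rot: [3.142, 0.0, -0.116]
wrist_force: [-0.1, -0.6, -3.3]
width: 0.0217
finger_force: 30.0
```

Call:
carry_out(
  increments=[
    [255, [0, 8, 0], 0],
    [255, [0, 12, 0], 0],
    [255, [0, 12, 0], 0],
    [255, [0, 12, 0], 0],
    [255, [0, 12, 0], 0],
    [255, [0, 12, 0], 0],
    [255, [0, 12, 0], 0],
  ],
)

```text
time: 7.7
tool_pos: [0.5643, 0.0349, 0.089]
ee_rot: [3.142, -0.0, -0.117]
wrist_force: [0.5, -0.1, -1.8]
width: 0.0217
finger_force: 30.0
```

Call:
carry_out(
  increments=[
    [255, [0, 12, 0], 0],
    [255, [0, 12, 0], 0],
    [255, [0, 12, 0], 0],
    [255, [0, 12, 0], 0],
    [255, [0, 8, 0], 0],
    [255, [0, 4, 0], 0],
    [255, [0, 0, 0], 0],
  ],
)

```text
time: 8.4
tool_pos: [0.5575, -0.024, 0.089]
ee_rot: [3.142, -0.0, -0.117]
wrist_force: [0.5, 0.2, -2.1]
width: 0.0215
finger_force: 30.0
```

Call:
carry_out(
  increments=[
    [255, [0, 0, -30], 0],
    [255, [0, 0, -45], 0],
    [255, [0, 0, -45], 0],
    [255, [-35, 0, -40], 0],
    [255, [-35, 0, 0], 0],
    [255, [0, 0, 0], 0],
  ],
)

```text
time: 9.0
tool_pos: [0.4877, -0.0145, 0.2488]
ee_rot: [-3.141, -0.002, -0.115]
wrist_force: [0.9, 0.4, -2.3]
width: 0.0213
finger_force: 30.0
```

```bash
python3 - <<'E'
from h import *
import pickle
o=robot.get_obs();print(o['time'],o['tool_pos'],o['ee_rot'],o['width'],o['wrist_force'])
c=robot.get_calibration("wrist");im=robot.snapshot("wrist");cv2.imwrite('pics/w3.png',im);pickle.dump(c,open('pics/w3.pkl','wb'))
E
```

```text
9.0 [ 0.48772785 -0.01454999  0.24881357] [-3.14136116e+00 -2.39075842e-03 -1.14925732e-01] 0.02130342809411382 [ 0.8760542   0.37029285 -2.31568105]
```

View pics/w3.png

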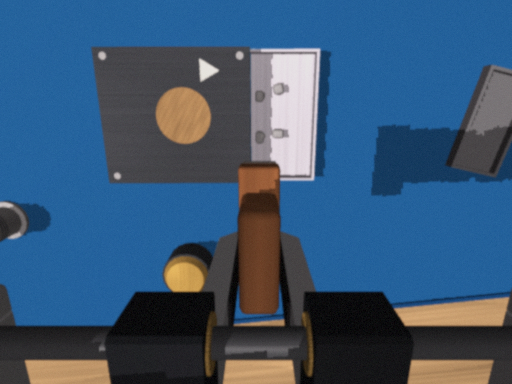

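All four lumps lie in the tray, at (260,96), (278,89), (260,136) and (278,133). The plate is clear and the disc is fully visible at (183,115). I'll refit the disc and arrow, then work out the return move.

```bash
python3 - <<'E'
from h import *
import pickle
im=cv2.imread('pics/w3.png');c=pickle.load(open('pics/w3.pkl','rb'))
h=cv2.cvtColor(im,cv2.COLOR_BGR2HSV);H,S,V=[h[...,i].astype(int) for i in range(3)]
big=lambda m:max(cv2.findContours(m.astype(np.uint8),cv2.RETR_EXTERNAL,cv2.CHAIN_APPROX_NONE)[0],key=cv2.contourArea)[:,0]
def roi(a,b,x,y):
    m=np.zeros(im.shape[:2],bool);m[b:y,a:x]=1;return m
d=big(roi(145,75,222,155)&(H<25)&(S>70)&(V>60));q=ray(c,cv2.convexHull(d)[:,0],.039)[:,:2].astype(np.float32)
e=cv2.fitEllipse(q*1000);print('disc',e)
t=big(roi(190,52,225,90)&(V>140)&(S<60));_,tri=cv2.minEnclosingTriangle(t[:,None].astype(np.float32))
T=ray(c,tri[:,0],.039)[:,:2];D=np.array(e[0])/1000
i=np.argmin(np.hypot(*(T-D).T));b=(T[i-1]+T[i-2])/2
an=lambda v:np.degrees(np.arctan2(v[1],v[0])).round(1)
print('tip',T[i],np.hypot(*(T[i]-D)),'angles',an(T[i]-D),an(b-D),an(b-T[i]))
s=ray(c,[(102,56),(239,56),(117,176)],.039);J=((s[1]+s[2])/2)[:2];print('jig',J)
Rj=np.array([[.9935,-.114],[.114,.9935]])
for l in[(260,96),(278,89),(260,136),(278,133)]: print('lump in tray',(Rj@(ray(c,[l],.013)[0,:2]-[.5653,.0722])+[0,.1225]).round(4))
cv2.imwrite('pics/x.png',im)
E
```

```text
disc ((568.3641967773438, 62.63889694213867), (62.74837112426758, 63.00831985473633), 40.009979248046875)
tip [0.60131506 0.03861288] 0.040780007244270874 angles -36.1 -37.2 -39.2
jig [0.56581412 0.07225625]
lump in tray [0.026 0.026]
lump in tray [0.0339 0.0047]
lump in tray [-0.0209  0.026 ]
lump in tray [-0.0173  0.0039]
```

Call:
carry_out(
  increments=[
    [255, [9, 30, 0], 0],
    [255, [9, 42, 0], 0],
    [255, [9, 42, 0], 0],
    [255, [9, 42, 0], 0],
    [255, [9, 42, 0], 0],
    [255, [9, 42, 0], 0],
    [255, [8, 42, 0], 6.5],
    [255, [0, 0, 0], 6.5],
  ],
)

```text
time: 9.85
tool_pos: [0.5189, -0.3083, 0.2434]
ee_rot: [3.14, 0.003, -0.353]
wrist_force: [0.5, 0.5, -1.8]
width: 0.0219
finger_force: 30.0
```

Call:
carry_out(
  increments=[
    [255, [0, 0, 0], 0],
    [255, [0, 0, 0], 0],
  ],
)

```text
time: 10.05
tool_pos: [0.5194, -0.3026, 0.2455]
ee_rot: [-3.141, 0.001, -0.34]
wrist_force: [-0.1, 0.1, -1.1]
width: 0.0219
finger_force: 30.0
```

```bash
python3 - <<'E'
from h import *
print(delta(.517,-.3015,.062,-.343))
E
```

```text
(array([-2.300e+00, -1.000e-01,  1.835e+02]), np.float64(0.2))
```

Call:
carry_out(
  increments=[
    [255, [-2, 0, 40], 0],
    [255, [0, 0, 45], 0],
    [255, [0, 0, 45], 0],
    [255, [0, 0, 35], 0],
    [255, [0, 0, 13], 0],
    [255, [0, 0, 4], 0],
    [255, [0, 0, 0], 0],
    [255, [0, 0, 0], 0],
  ],
)

```text
time: 10.85
tool_pos: [0.5187, -0.3031, 0.0676]
ee_rot: [3.14, -0.005, -0.342]
wrist_force: [0.1, -0.0, -1.2]
width: 0.0218
finger_force: 30.0
```

Call:
carry_out(
  increments=[
    [255, [0, 0, 2], 0],
    [255, [0, 0, 1], 0],
    [255, [0, 0, 0], 0],
  ],
)

```text
time: 11.15
tool_pos: [0.5172, -0.3025, 0.0622]
ee_rot: [3.141, -0.001, -0.343]
wrist_force: [0.7, -0.2, -2.3]
width: 0.0222
finger_force: 30.0
```

Call:
carry_out(
  increments=[
    [255, [0, 0, 2.5], 0],
    [255, [0, 0, 0], 0],
    [255, [0, 0, 0], 0],
  ],
)

```text
time: 11.45
tool_pos: [0.5169, -0.3022, 0.0589]
ee_rot: [-3.142, 0.0, -0.343]
wrist_force: [0.4, 0.2, -1.6]
width: 0.0217
finger_force: 30.0
```

Call:
carry_out(
  increments=[
    [255, [0, 0, 1], 0],
    [255, [0, 0, 0], 0],
    [255, [0, 0, 0], 0],
  ],
)

```text
time: 11.75
tool_pos: [0.517, -0.3022, 0.0581]
ee_rot: [3.142, 0.0, -0.343]
wrist_force: [0.7, 0.7, -2.9]
width: 0.0216
finger_force: 30.0
```

Call:
carry_out(
  increments=[
    [255, [0, 0, 0.7], 0],
    [255, [0, 0, 0], 0],
  ],
)

```text
time: 11.95
tool_pos: [0.5171, -0.3023, 0.0574]
ee_rot: [3.141, -0.0, -0.343]
wrist_force: [-0.4, -0.1, -1.9]
width: 0.0218
finger_force: 30.0
```

Call:
carry_out(
  increments=[
    [190, [0, 0, 0], 0],
    [150, [0, 0, 0], 0],
    [100, [0, 0, 0], 0],
    [50, [0, 0, 0], 0],
    [0, [0, 0, 0], 0],
    [0, [0, 0, 0], 0],
    [0, [0, 0, 0], 0],
    [0, [0, 0, 0], 0],
  ],
)

```text
time: 12.75
tool_pos: [0.517, -0.3022, 0.0574]
ee_rot: [3.142, 0.0, -0.343]
wrist_force: [0.2, -0.7, 0.5]
width: 0.0767
finger_force: 0.0
```

Call:
carry_out(
  increments=[
    [0, [0, 0, -20], 0],
    [0, [0, 0, -43], 0],
    [0, [0, 0, -43], 0],
    [0, [0, 0, -43], 0],
    [0, [0, 0, -43], 0],
    [0, [-19, -40, 0], 0],
    [0, [-19, -40, 0], 0],
    [0, [-19, -40, 0], 0],
  ],
)

```text
time: 13.55
tool_pos: [0.5036, -0.169, 0.2499]
ee_rot: [-3.141, -0.001, -0.344]
wrist_force: [0.1, 0.0, -0.2]
width: 0.0938
finger_force: 0.0
```

```bash
python3 - <<'E'
from h import *
c=robot.get_calibration("wrist");im=robot.snapshot("wrist");cv2.imwrite('pics/w4.png',im)
h=cv2.cvtColor(im,cv2.COLOR_BGR2HSV)
p=proj(c,[[.517,-.302,.073],[.517,-.302,.018]])[0].round();print(p)
m=((h[...,0]<20)&(h[...,1]>130)&(h[...,2]>60)).astype(np.uint8)
x0,y0=(max(0,int(v)-60) for v in p);mm=np.zeros_like(m);mm[y0:y0+120,x0:x0+120]=1
for k in cv2.findContours(m*mm,cv2.RETR_EXTERNAL,cv2.CHAIN_APPROX_NONE)[0]:
    if cv2.contourArea(k)>60:
        r=cv2.minAreaRect((ray(c,k[:,0],.073)[:,:2]*1000).astype(np.float32));print(np.round(r[0],1),np.round(r[1],1),round(r[2],1))
E
```

```text
[374. 130.]
[ 524.2 -294.5] [35.6 78.2] 70.6
```

Call:
carry_out(
  increments=[
    [0, [-19, -40, 0], 0],
    [0, [-19, -40, 0], 0],
    [0, [-19, -40, 0], 0],
    [0, [-19, -40, 0], 0],
    [0, [-19, -40, 0], 0],
    [0, [-19, -40, 0], 0],
    [0, [-19, -40, 0], 0],
    [0, [-19, -40, 0], 0],
  ],
)

```text
time: 14.4
tool_pos: [0.4679, 0.184, 0.2496]
ee_rot: [-3.141, -0.001, -0.343]
wrist_force: [1.3, 0.8, -1.1]
width: 0.0938
finger_force: 0.0
```

Call:
carry_out(
  increments=[
    [0, [-19, -40, 0], 0],
    [0, [-19, -40, 0], 0],
    [0, [-19, -34, 0], 0],
    [0, [0, 0, 0], -8.5],
    [0, [0, 0, 0], -8.5],
    [0, [0, 0, 0], -8.5],
    [0, [0, 0, 0], 0],
  ],
)

```text
time: 15.1
tool_pos: [0.4529, 0.3091, 0.2493]
ee_rot: [3.141, 0.0, 0.102]
wrist_force: [-0.5, -0.3, 0.5]
width: 0.0941
finger_force: 0.0
```

```bash
python3 - <<'E'
from h import *
import pickle
o=robot.get_obs();print(o['time'],o['tool_pos'],o['ee_rot'],o['width'])
c=robot.get_calibration("wrist");im=robot.snapshot("wrist");cv2.imwrite('pics/w5.png',im);pickle.dump(c,open('pics/w5.pkl','wb'))
print(proj(c,[[.463,.321,.049],[.463,.321,.009]]))
E
```

```text
15.1 [0.45291011 0.30909107 0.24926257] [3.14143715e+00 1.85502328e-04 1.02085630e-01] 0.0941130150376391
[[249.38684019 169.1984925 ]
 [250.2380556  163.16597652]]
```

View pics/w5.png

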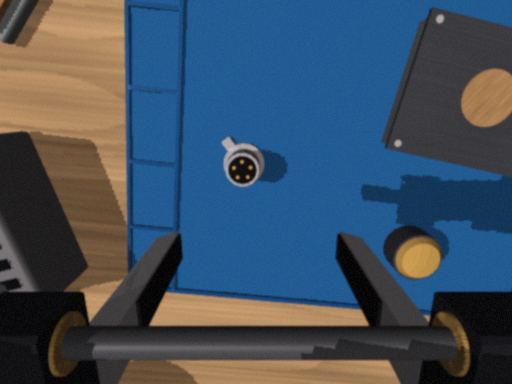

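The connector's top face is at (242,168), with the tab pointing up and left, its end near (227,142).

```bash
python3 - <<'E'
from h import *
import pickle
im=cv2.imread('pics/w5.png');c=pickle.load(open('pics/w5.pkl','rb'))
h=cv2.cvtColor(im,cv2.COLOR_BGR2HSV);H,S,V=[h[...,i].astype(int) for i in range(3)]
r=np.zeros(V.shape,bool);r[130:200,212:275]=1
dark=(r&(V<60)&(S<150)).astype(np.uint8)
k=max(cv2.findContours(dark,cv2.RETR_EXTERNAL,cv2.CHAIN_APPROX_NONE)[0],key=cv2.contourArea)
e=cv2.fitEllipse(cv2.convexHull(k));print('dark face px',e)
for z in(.049,.045):
    C=ray(c,[e[0]],z)[0,:2];print('axis',z,C.round(4))
br=(r&(S<90)&(V>80)).astype(np.uint8)
k2=max(cv2.findContours(br,cv2.RETR_EXTERNAL,cv2.CHAIN_APPROX_NONE)[0],key=cv2.contourArea)[:,0]
p=ray(c,k2,.009)[:,:2]
tabm=np.zeros_like(V);q=p
C=ray(c,[e[0]],.049)[0,:2]
# flange circle fit from outline points away from the tab and from the can's lean
fl=[];
d=np.hypot(*(q-C).T);a=np.degrees(np.arctan2(*(q-C).T[::-1]))
o=np.argsort(a)
for i in o[::4]: print(int(a[i]),round(d[i]*1000,1),end='; ')
t=q[d>.031];print('\ntab',t.mean(0).round(4),'ang',np.degrees(np.arctan2(*(t.mean(0)-C)[::-1])),'max',d.max())
E
```

```text
dark face px ((241.92347717285156, 169.50083923339844), (25.9423770904541, 26.709381103515625), 102.1559066772461)
axis 0.049 [0.4618 0.3295]
axis 0.045 [0.461  0.3297]
-178 29.7; -168 28.4; -157 28.1; -144 26.5; -129 26.5; -117 25.1; -103 25.1; -91 25.1; -80 26.2; -68 25.8; -55 25.3; -43 26.1; -27 26.6; -15 26.4; -4 26.3; 6 25.8; 17 25.1; 28 26.6; 31 32.7; 35 38.2; 43 38.9; 51 37.0; 53 31.0; 58 25.9; 70 25.6; 82 25.3; 94 24.8; 106 25.4; 118 25.8; 129 27.2; 140 28.7; 153 28.6; 166 30.0; 176 30.0; 
tab [0.4885 0.3538] ang 42.12875201515683 max 0.03894902234083092
```

Call:
carry_out(
  increments=[
    [0, [0, 0, 0], -8.2],
    [0, [0, 0, 0], -8.2],
    [0, [0, 0, 0], -8.2],
    [0, [0, 0, 0], -8.2],
    [0, [0, 0, 0], -8.2],
    [0, [0, 0, 0], -8.2],
    [0, [22, -4, 30], 0],
    [0, [0, 0, 45], 0],
  ],
)

```text
time: 15.95
tool_pos: [0.465, 0.3315, 0.1773]
ee_rot: [3.138, -0.009, 0.958]
wrist_force: [0.4, -0.7, -0.5]
width: 0.094
finger_force: 0.0
```

Call:
carry_out(
  increments=[
    [0, [0, 0, 45], 0],
    [0, [0, 0, 25], 0],
    [0, [0, 0, 0], 0],
    [0, [0, 0, 0], 0],
  ],
)

```text
time: 16.35
tool_pos: [0.4626, 0.3292, 0.1049]
ee_rot: [3.141, -0.0, 0.959]
wrist_force: [0.4, 0.4, 1.4]
width: 0.0941
finger_force: 0.0
```

```bash
python3 - <<'E'
from h import *
print(delta(.4618,.3295,.032,np.radians(55)))
E
```

```text
(array([-0.2, -0.8, 72.9]), np.float64(-0.1))
```

Call:
carry_out(
  increments=[
    [0, [0, -1, 25], 0],
    [0, [0, 0, 25], 0],
    [0, [0, 0, 15], 0],
    [0, [0, 0, 8], 0],
    [0, [0, 0, 0], 0],
    [0, [0, 0, 0], 0],
    [0, [0, 0, 0], 0],
  ],
)

```text
time: 17.05
tool_pos: [0.4624, 0.3304, 0.033]
ee_rot: [3.14, -0.003, 0.961]
wrist_force: [-0.4, 0.0, 0.2]
width: 0.0944
finger_force: 0.0
```

Call:
carry_out(
  increments=[
    [120, [0, 0, 0], 0],
    [120, [0, 0, 0], 0],
    [120, [0, 0, 0], 0],
    [120, [0, 0, 0], 0],
    [120, [0, 0, 0], 0],
    [255, [0, 0, 0], 0],
    [255, [0, 0, 0], 0],
    [255, [0, 0, 0], 0],
  ],
)

```text
time: 17.85
tool_pos: [0.4614, 0.3298, 0.0313]
ee_rot: [3.142, 0.0, 0.961]
wrist_force: [-0.7, -0.6, -1.2]
width: 0.0393
finger_force: 30.0
```

Call:
carry_out(
  increments=[
    [255, [0, 0, 0], 0],
    [255, [0, 0, 0], 0],
  ],
)

```text
time: 18.05
tool_pos: [0.4614, 0.3298, 0.0313]
ee_rot: [3.142, 0.0, 0.961]
wrist_force: [-0.7, 0.7, -0.9]
width: 0.0395
finger_force: 30.0
```

Call:
carry_out(
  increments=[
    [255, [0, 0, -15], 0],
    [255, [0, 0, -35], 0],
    [255, [0, 0, -40], 0],
    [255, [0, 0, -30], 0],
    [255, [0, 0, 0], 7.9],
    [255, [0, 0, 0], 7.9],
    [255, [0, 0, 0], 7.9],
    [255, [0, 0, 0], 7.9],
  ],
)

```text
time: 18.85
tool_pos: [0.4614, 0.3299, 0.1524]
ee_rot: [-3.142, -0.001, 0.404]
wrist_force: [0.0, -0.3, -1.4]
width: 0.0395
finger_force: 30.0
```

Call:
carry_out(
  increments=[
    [255, [0, 0, 0], 7.9],
    [255, [0, 0, 0], 7.9],
    [255, [0, 0, 0], 7.9],
    [255, [0, 0, 0], 7.9],
    [255, [0, 0, 0], 7.9],
    [255, [0, 0, 0], 7.9],
    [255, [0, 0, 0], 0],
  ],
)

```text
time: 19.55
tool_pos: [0.4614, 0.3299, 0.1522]
ee_rot: [-3.141, -0.0, -0.418]
wrist_force: [-0.7, 0.0, -2.2]
width: 0.0396
finger_force: 30.0
```

```bash
python3 - <<'E'
from h import *
o=robot.get_obs();print(o['tool_pos'],np.degrees(o['ee_rot'][2]),o['joint_positions'])
print(delta(.5684,.0626,.1,np.radians(-24)))
E
```

```text
[0.46140876 0.32985827 0.15220588] -23.939124502549593 [ 5.20732216e-01  1.47271138e-01  1.43795007e+00 -6.16032828e-05
  1.55583811e+00  2.50934592e+00]
(array([206.2, 200.9,  52.2]), np.float64(0.1))
```

Call:
carry_out(
  increments=[
    [255, [15, 15, 0], 0],
    [255, [28, 28, 0], 0],
    [255, [32, 31, 0], 0],
    [255, [32, 31, 0], 0],
    [255, [32, 31, 0], 0],
    [255, [32, 31, 0], 0],
    [255, [25, 24, 0], 0],
    [255, [10, 10, 0], 0],
  ],
)

```text
time: 20.35
tool_pos: [0.569, 0.0594, 0.1519]
ee_rot: [3.141, -0.001, -0.419]
wrist_force: [0.1, 0.1, -1.5]
width: 0.0396
finger_force: 30.0
```

Call:
carry_out(
  increments=[
    [255, [0, 0, 20], 0],
    [255, [0, 0, 20], 0],
    [255, [0, 0, 10], 0],
    [255, [0, 0, 0], 0],
    [255, [0, 0, 0], 0],
    [255, [0, 0, 0], 0],
  ],
)

```text
time: 20.95
tool_pos: [0.5688, 0.0629, 0.1029]
ee_rot: [-3.141, -0.002, -0.417]
wrist_force: [0.5, 0.4, -1.2]
width: 0.0396
finger_force: 30.0
```

```bash
python3 - <<'E'
from h import *
import pickle
print(robot.get_obs()['tool_pos'],delta(.5684,.0626,.068,np.radians(-24)))
c=robot.get_calibration("wrist");im=robot.snapshot("wrist");cv2.imwrite('pics/w6.png',im);pickle.dump(c,open('pics/w6.pkl','wb'))
E
```

```text
[0.56883659 0.06294838 0.10287625] (array([-0.3,  0.5, 34.9]), np.float64(0.1))
```

View pics/w6.png

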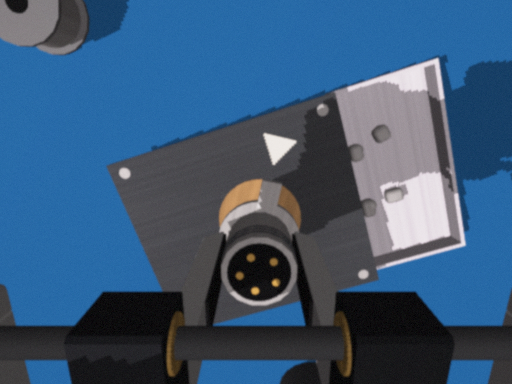

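The held connector's tab, near (270,190), points at the arrow tip at (275,164). The disc is under it and all lumps are still in the tray. I'll lower it now.

Call:
carry_out(
  increments=[
    [255, [0, 0, 14], 0],
    [255, [0, 0, 10], 0],
    [255, [0, 0, 6], 0],
    [255, [0, 0, 3], 0],
    [255, [0, 0, 0], 0],
    [255, [0, 0, 0], 0],
    [255, [0, 0, 0], 0],
  ],
)

```text
time: 21.7
tool_pos: [0.5685, 0.0625, 0.0689]
ee_rot: [-3.141, -0.001, -0.418]
wrist_force: [0.8, 0.9, -1.4]
width: 0.0398
finger_force: 30.0
```

Call:
carry_out(
  increments=[
    [255, [0, 0, 1.5], 0],
    [255, [0, 0, 0], 0],
    [255, [0, 0, 0], 0],
  ],
)

```text
time: 22.0
tool_pos: [0.5681, 0.0625, 0.067]
ee_rot: [3.142, -0.0, -0.418]
wrist_force: [0.4, 0.9, -1.3]
width: 0.0393
finger_force: 30.0
```

Call:
carry_out(
  increments=[
    [255, [0, 0, 0.7], 0],
    [255, [0, 0, 0], 0],
    [255, [0, 0, 0], 0],
  ],
)

```text
time: 22.3
tool_pos: [0.5682, 0.0625, 0.0663]
ee_rot: [-3.142, -0.0, -0.418]
wrist_force: [0.5, 0.3, -0.3]
width: 0.0398
finger_force: 30.0
```

Call:
carry_out(
  increments=[
    [255, [0, 0, 0.6], 0],
    [255, [0, 0, 0], 0],
    [255, [0, 0, 0], 0],
  ],
)

```text
time: 22.6
tool_pos: [0.5683, 0.0625, 0.0663]
ee_rot: [-3.141, -0.001, -0.418]
wrist_force: [-1.7, 0.0, 2.8]
width: 0.0395
finger_force: 30.0
```

Contact: the force has turned upward. I'll release slowly and retreat straight up.

Call:
carry_out(
  increments=[
    [145, [0, 0, 0], 0],
    [135, [0, 0, 0], 0],
    [120, [0, 0, 0], 0],
    [100, [0, 0, 0], 0],
    [60, [0, 0, 0], 0],
    [0, [0, 0, 0], 0],
    [0, [0, 0, 0], 0],
    [0, [0, 0, 0], 0],
  ],
)

```text
time: 23.4
tool_pos: [0.5681, 0.0625, 0.0656]
ee_rot: [3.142, -0.0, -0.418]
wrist_force: [0.1, -0.8, 0.1]
width: 0.0856
finger_force: 0.0
```

Call:
carry_out(
  increments=[
    [0, [0, 0, 0], 0],
    [0, [0, 0, 0], 0],
    [0, [0, 0, -15], 0],
    [0, [0, 0, -35], 0],
    [0, [0, 0, -45], 0],
    [0, [0, 0, -45], 0],
    [0, [0, 0, -45], 0],
    [0, [0, 0, 0], 0],
  ],
)

```text
time: 24.2
tool_pos: [0.5712, 0.0626, 0.2611]
ee_rot: [-3.134, -0.016, -0.418]
wrist_force: [1.1, -0.2, 0.8]
width: 0.094
finger_force: 0.0
```

```bash
python3 - <<'E'
from h import *
o=robot.get_obs();print(o['tool_pos'],o['width'])
c=robot.get_calibration("wrist");im=robot.snapshot("wrist");cv2.imwrite('pics/w7.png',im)
h=cv2.cvtColor(im,cv2.COLOR_BGR2HSV);H,S,V=[h[...,i].astype(int) for i in range(3)]
p=proj(c,[[.5684,.0626,.084]])[0].astype(int);r=np.zeros(V.shape,bool);r[p[1]-25:p[1]+26,p[0]-25:p[0]+26]=1
k=max(cv2.findContours((r&(V<60)).astype(np.uint8),cv2.RETR_EXTERNAL,cv2.CHAIN_APPROX_NONE)[0],key=cv2.contourArea)
e=cv2.fitEllipse(cv2.convexHull(k));print(p,e,ray(c,[e[0]],.084))
E
```

```text
[0.57119344 0.06255035 0.26111179] 0.09395017096999932
[261 188] ((261.0263671875, 188.24867248535156), (27.19242286682129, 27.89732551574707), 86.9571533203125) [[0.56822932 0.06266643 0.084     ]]
```

View pics/w7.png

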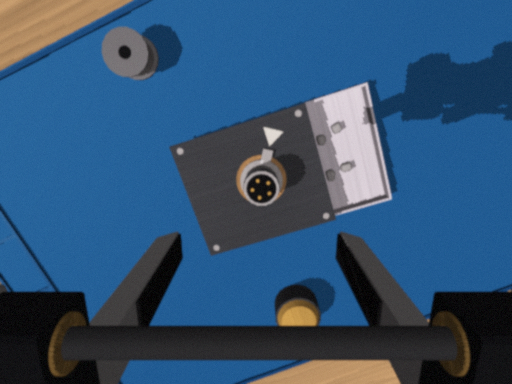

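The connector stands upright at (0.568, 0.063), on the disc centre, and its tab at (267,155) points at the arrow tip at (271,145). The four lumps are in the tray.

Call:
carry_out(
  increments=[
    [0, [0, 0, 0], 0],
    [0, [0, 0, 0], 0],
    [0, [0, 0, 0], 0],
    [0, [0, 0, 0], 0],
  ],
)

```text
time: 24.65
tool_pos: [0.5675, 0.0625, 0.249]
ee_rot: [3.14, 0.003, -0.418]
wrist_force: [0.3, 0.4, -0.1]
width: 0.0937
finger_force: 0.0
```

```bash
python3 -c "
from bench import robot
print(robot.close_job())"
```

```text
the job is handed in; nothing more can be done
None
```

I handed the job in at about 24.7 s and got no verdict back; by my last images, all four lumps are in the tray, the scraper is back in its caddy, and the connector is on the disc (about 0.2 mm off centre) with its tab at the arrow.

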